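Take the spent filter out of the fume extractor

ROBOT

A 6-joint arm with a two-finger parallel gripper is mounted at the origin on the work surface. World frame = base frame: x ahead of the robot, y to its left, z up, the work surface at z = 0. Lengths are in m, angles in rad, forces in N, time in s.
With the tool pointing down it reaches from about 0.2 to 0.875 m from the base axis. Payload 3.4 kg.
Tool frame: the origin (TCP) lies between the finger pads; the fingertips stand 25 mm ahead of it and the grasp point (between the pads) lies 6 mm ahead of it (r.nose_length is the z of the fingertips in the tool frame, in m); z points along the fingers, x is the direction in which the jaws open and shut, and the axes are right-handed (so a half turn about z gives the same grasp; the last joint's range is limited). The gripper opens to 94 mm and grips with 3 to 60 N. Pads are 16 mm wide; open, the fingers measure 119 mm over their backs; the gripper's body (75 mm by 177 mm) begins 78 mm behind the grasp point.
Start: joints at [-1.402, 0.276, 1.505, -0, 1.361, -0.121], TCP at [0.164, -0.551, 0.23] pointing down, gripper open.
Joint ranges: [-2.89, 2.89], [-0.75, 2.08], [0.22, 2.7], [-1.18, 4.32], [0.11, 2.71], [-2.7, 2.7]. Speed limits (rad/s): [2.57, 2.57, 3.14, 3.14, 3.14, 3.14].

INTERFACE

Orientations are given as a unit quaternion [w, x, y, z].
In Python, from plant import r, gripper_to, inverse_kinematics, vision, models, telemetry gives the robot as it stands. Calls block until the motion is done:
- r.move_to(position, orientation): joint-space move of the TCP to a pose.
- r.move_l(position, rot=None, vel=0.15, guard=None): straight line of the TCP; rot=None keeps the orientation; vel is the mean speed in m/s. With guard (N) it stops when the force on the tool has changed by that much, and returns True; else False.
- r.movej(angles): joint-space move.
- gripper_to(opening, f_grip=None): finger opening in m; f_grip is the grip in N (None keeps the last); returns when the fingers have stopped.
- r.hold(seconds).
- inverse_kinematics(position, orientation): joint angles nearest the present ones, or None.
- vision.snapshot(name): name is "scene" or "side" or "wrist"; returns the picture (384x512x3 uint8, red, green, blue); there is no depth.
- vision.get_calibration(name): a dict with "fx", "fy", "cx", "cy" (pixels), "position" and "orientation" of the camera in the world. Camera axes: x right, y down, z forward; pixel columns grow to the right and rows downward; lengths in m; the calibration is good to about 2 mm. A picture is of the moment at which its call begins: read the wrist's pose just before it. get_calibration takes no time and is no camera call; for the wrist camera it gives the pose at the moment of the call.
A pose or a line that the arm cannot do raises r.PlanningError and nothing moves.
- r.sign_off(): hands the job in, once; it reports no verdict.
Trained networks look in the newest picture that a camera, given by its name, has taken for a name from the list of things; names that differ only in an ending like _2 or _b are one class to them, and where a whole thing is asked for, a point or a joint stands for the part that bears it (a point fixed in the world has none). Each returns a list of dicts, best first, with "score" (0 to 1); they miss things now and then, are a little off and sometimes report something else, mostly with a low value. They report only what shows in the picture. A call takes as long as a camera call. They do not tell look-alikes from the thing itself.
- models.boxes_of(thing, camera): "at" ([x, y, z] in m, in world coordinates, good to about 4 mm: the middle of the surface that is visible of it).
- models.regions_of(thing, camera): "pixels" (384x512 bool, what is visible of it).
- models.mark_of(thing, camera): "at" ([x, y, z] in m, in world coordinates, good to about 4 mm: a listed point, or the origin of a listed thing).
Readings, each from a call of its own:
- telemetry.current_t(): time.
- telemetry.current_joints(): joint angles.
- telemetry.current_dq(): joint speeds.
- telemetry.current_joint_efforts(): joint torques, N m.
- telemetry.current_ee_pos(): TCP position.
- telemetry.current_tool_rot(): TCP orientation.
- telemetry.current_wrist_force(): force on the tool from outside, world axes, zero at the start.
- telemetry.current_torque(): the same for the moment, N m.
- telemetry.current_opening(): finger opening in m.
Only numpy, scipy, OpenCV 4.12 (cv2) and the standard library are available. Lean on these libraries where they do the work, as an engineer would, in place of code of your own. Each camera call takes 0.05 s, during which the arm holds its last target.

TASK

Take the spent filter out of the fume extractor: twist the bayonet cover a quarter turn anticlockwise until its lugs come free of the collar, lift it off and lay it flat on the rubber mat with its handle up. Then lift the filter cartridge out and stand it upright in the open carton, keeping it upright all the way so that no dust spills. Leave the other things on the bench where they are.

Things in the scene. Friction and masses are not known exactly. Their poses are not given: they have to be found in the camera images.
- extractor: Bench-top solder-fume extractor, fixed: grey metal case 200 x 200 mm, top 125 mm above the bench, a round aluminium collar in the middle of its top, a black control strip on its -x side, a black hose spigot sticking out 28 mm on its +x side. Origin: on the bench under the collar's axis. A round filter well (112 mm diameter, floor 35 mm above the bench) goes down below the collar.
- collar (a point): On the collar's axis, 138 mm above the bench; axes as the extractor's. Collar: 166 mm outside, 152 mm inside diameter, top 145 mm above the bench. Two inward retaining lips (inner radius 65 mm), each 80 degrees wide, are centred on its +y and -y axes; the two gaps between them, 100 degrees wide, on its +x and -x axes. Lugs that stand in the gaps can lift out.
- cover_bar (a point): Centre of the grip bar of the beige plastic bayonet cover (loose, 0.2 to 0.28 kg), on the cover's axis, 24 mm above its underside. The bar lies along the point's x axis: 104 mm long, 24 mm thick, 34 mm high, its top 41 mm above the underside, on a disc of 122 mm diameter, 7 mm thick. At the start the cover is locked in the collar, its underside about 131 mm above the bench.
- cover_lug (a point): Outer end of one of the cover's two lugs (32 mm wide, reaching 71 mm from the axis, below the bar's two ends). Locked: bar 77 to 91 degrees anticlockwise of the collar's x axis. Turn anticlockwise from above: lugs free when the bar is within 33 degrees of the collar's x axis, stop 12 degrees past it. A sprung seal presses it up with 6 N (turning: up to 0.5 N m) and lifts it 3 mm once free.
- filter_tab (a point): Centre of the black pull tab of the spent filter cartridge (loose, 0.2 to 0.42 kg), on its axis, 73 mm above its underside. The tab lies along the point's x axis: 60 mm long, 14 mm thick, 36 mm high, on a round pleated body of 100 mm diameter, 55 mm high (91 mm overall). At the start it stands upright in the extractor's well under the cover, the tab's top 126 mm above the bench.
- mat: Flat black rubber mat, fixed, 260 (along its x) x 240 x 3 mm. Origin: centre of its underside, on the bench. A solder spool stands on its corner towards +x, -y.
- carton_floor (a point): Centre of the inner floor of an open cardboard carton for spent filters, fixed, 5 mm above the bench. Inside 190 (along its x) x 170 mm, walls 5 mm thick, rim 65 mm above the bench; flaps folded outward on its +y and -y sides, reaching 135 mm from its centre.
- spool: Bystander, to be left alone: solder spool, 60 mm diameter, 42 mm tall, standing on a corner of the mat. Origin: centre of its underside.
- cutters: Bystander, to be left alone: side cutters lying flat beyond the mat, about 120 mm long and 16 mm high, lying roughly parallel to the mat's y axis. Origin: centre of its underside.
- trafo_small: Bystander, to be left alone: small mains transformer, 61 x 86 x 53 mm tall, behind the extractor. Origin: centre of its underside.
- flux_jar: Bystander, to be left alone: flux jar, 48 mm diameter, 60 mm tall, behind the extractor. Origin: centre of its underside.
- trafo_big: Bystander, to be left alone: mains transformer, 76 x 106 x 69 mm tall, behind the carton. Origin: centre of its underside.
- meter: Bystander, to be left alone: hand multimeter lying face up, 75 x 150 x 34 mm, on the robot's side of the carton. Origin: centre of its underside.
Things that resemble listed ones, but are neither listed nor needed, are in the scene too. There is more than one size of the part that bears cover_bar; the job needs the smaller.

How it is judged:
By the outcome, as a careful person would: the job done as asked, in the order asked, and still so for the second after the job is handed in, with the robot touching nothing.
It also fails if it takes over 72 s, if anything falls off the work surface, if the arm or the gripper's body presses on something with over 40 N, if the wrist force passes 120 N, or if a joint passes its speed limit or range.

## Working session

There is one attempt and no reset: what is moved stays moved. The work goes in short steps, each a Python script; the robot and the scene stay as the last script left them, time stands still between calls to the robot, and variables do not carry over. Pictures are saved under pics/ and viewed, and the job is handed in when it is done.

```bash
ls; mkdir -p pics; python3 - <<'E'
from plant import r, vision, models, telemetry
import cv2
for n in ["scene","side","wrist"]:
    im=vision.snapshot(n); cv2.imwrite(f"pics/{n}0.png",im[:,:,::-1])
    c=vision.get_calibration(n); print(n,c)
    for t in ["extractor","collar","cover_bar","cover_lug","mat","carton_floor","spool"]:
        try: print(t,[(round(d['score'],2),[round(float(v),3) for v in d['at']]) for d in models.mark_of(t,n)])
        except Exception as e: print(t,e)
print(telemetry.current_t())
E
```

```text
pics
scene {'fx': 463.4523318221121, 'fy': 463.4523318221121, 'cx': 253.84066132904073, 'cy': 188.85822713731397, 'position': array([ 1.1146888 , -1.10098262,  1.12771935]), 'orientation': array([-0.41315648,  0.87301623,  0.23692118, -0.10494161])}
extractor [(0.76, [0.516, -0.304, -0.001]), (0.55, [0.49, 0.299, 0.005])]
collar [(0.79, [0.516, -0.302, 0.14])]
cover_bar [(0.75, [0.263, -0.421, 0.037]), (0.64, [0.509, -0.304, 0.161])]
cover_lug [(0.98, [0.334, -0.353, 0.005]), (0.91, [0.54, -0.235, 0.133])]
mat [(0.63, [0.56, -0.001, -0.002])]
carton_floor [(0.67, [0.492, 0.299, 0.007])]
spool [(0.55, [0.635, -0.093, 0.001]), (0.38, [0.558, 0.0, -0.003])]
side {'fx': 380.3082305220666, 'fy': 380.3082305220666, 'cx': 262.0682047899136, 'cy': 186.68843086999146, 'position': array([-0.03715666,  0.63594445,  1.07405564]), 'orientation': array([ 0.12481899, -0.34054979,  0.86799401, -0.33916434])}
extractor [(0.63, [0.514, -0.305, 0.004])]
collar [(0.82, [0.516, -0.307, 0.139])]
cover_bar [(0.82, [0.26, -0.422, 0.034]), (0.58, [0.513, -0.305, 0.158]), (0.29, [0.669, -0.429, 0.004]), (0.16, [0.514, -0.304, 0.138])]
cover_lug [(0.64, [0.54, -0.233, 0.133]), (0.59, [0.515, -0.304, 0.14])]
mat [(0.89, [0.562, 0.001, -0.001])]
carton_floor [(0.73, [0.487, 0.302, 0.003]), (0.43, [0.67, -0.433, 0.004])]
spool [(0.72, [0.636, -0.093, 0.0])]
wrist {'fx': 276.097219762557, 'fy': 276.097219762557, 'cx': 255.25491149595842, 'cy': 196.9279081684495, 'position': array([ 0.23408706, -0.53137979,  0.3839498 ]), 'orientation': array([ 0.10223258,  0.79520537, -0.592832  , -0.07580988])}
extractor []
collar []
cover_bar [(0.66, [0.263, -0.423, 0.034])]
cover_lug []
mat []
carton_floor []
spool []
1.2
```

View pics/scene0.png

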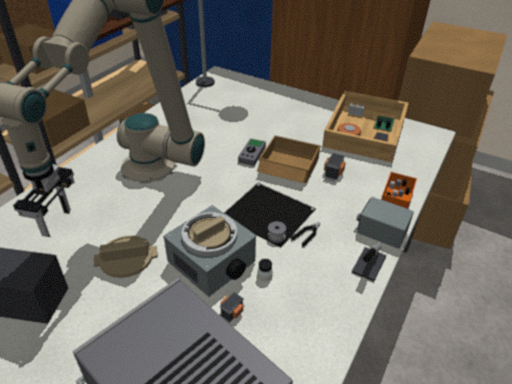

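View pics/side0.png

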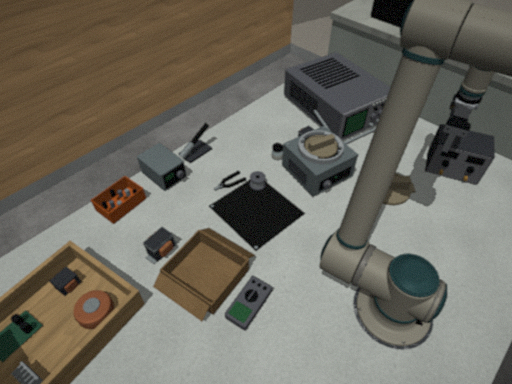

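View pics/wrist0.png

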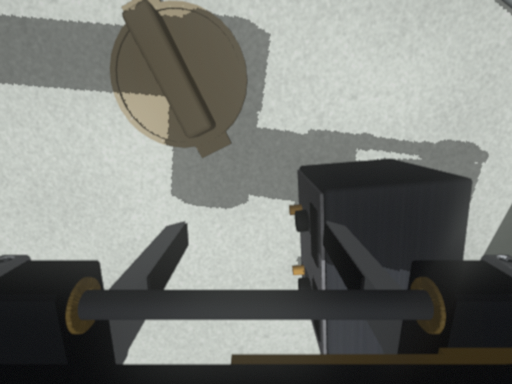

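The cover could be confused between two candidates: the beige cover lying on the bench (scene 125,256; world 0.26,-0.42) and the one locked in the collar (scene 208,234; world 0.515,-0.304). The description says locked in the collar and smaller, so I choose the second. There are two box look-alikes as well: the cardboard carton (scene 290,160) is the target, and the wooden tray (365,125) is not. I'll check the choice close up with the wrist camera.

```bash
cat > h.py <<'E'
import numpy as np, cv2
from scipy.spatial.transform import Rotation as R
from plant import r, gripper_to, inverse_kinematics, vision, models, telemetry
def quat(psi):  # tool down, jaw axis at psi (deg)
    c,s=np.cos(np.radians(psi)),np.sin(np.radians(psi))
    q=R.from_matrix(np.array([[c,s,0],[s,-c,0],[0,0,-1.]])).as_quat()
    return np.array([q[3],q[0],q[1],q[2]])
def rm(q): return R.from_quat([q[1],q[2],q[3],q[0]]).as_matrix()
def psi_now():
    m=rm(telemetry.current_tool_rot()); return np.degrees(np.arctan2(m[1,0],m[0,0]))
def px(c,P):
    p=rm(c['orientation']).T@(np.asarray(P)-c['position']); return np.array([c['fx']*p[0]/p[2]+c['cx'],c['fy']*p[1]/p[2]+c['cy']])
def onz(c,u,v,z):
    d=rm(c['orientation'])@np.array([(u-c['cx'])/c['fx'],(v-c['cy'])/c['fy'],1]); return c['position']+d*(z-c['position'][2])/d[2]
def snap(n,name):
    c=vision.get_calibration(n); im=vision.snapshot(n); cv2.imwrite(f"pics/{name}.png",im[:,:,::-1]); return c,im
E
python3 - <<'E'
from h import *
print(psi_now(), telemetry.current_ee_pos())
c=vision.get_calibration('wrist'); m=rm(telemetry.current_tool_rot())
print('cam in tool', m.T@(c['position']-telemetry.current_ee_pos()), 'cam z in tool', m.T@rm(c['orientation'])[:,2])
for psi in (-20,160,76,-104,-90,90,0,180):
    q=inverse_kinematics([0.515,-0.304,0.3],quat(psi)); print(psi, None if q is None else np.round(q,3))
E
```

```text
-73.39736847469585 [ 0.16431135 -0.55107454  0.23051772]
cam in tool [ 0.00108951 -0.07249117 -0.15341203] cam z in tool [4.11374170e-04 2.52456317e-01 9.67608205e-01]
-20 [-0.65   0.282  1.326 -0.     1.533 -0.3  ]
160 None
76 [-0.65   0.282  1.326 -0.     1.533 -1.976]
-104 [-0.65   0.282  1.326 -0.     1.533  1.166]
-90 [-0.65   0.282  1.326 -0.     1.533  0.921]
90 [-0.65   0.282  1.326 -0.     1.533 -2.22 ]
0 [-0.65   0.282  1.326 -0.     1.533 -0.65 ]
180 [-0.65   0.282  1.326 -0.     1.533  2.492]
```

```bash
python3 - <<'E'
from h import *
q=quat(-20); y=rm(q)[:,1]
p=np.array([0.515,-0.304,0.36])-0.06*y
r.move_to(p,q)
c,im=snap('wrist','w1')
for n in ('extractor','collar','cover_bar','cover_lug'):
    print(n,[(round(d['score'],2),np.round(d['at'],4)) for d in models.mark_of(n,'wrist')])
print(telemetry.current_t(),np.round(telemetry.current_joints(),3))
cv2.imwrite('pics/w1.png',im[:,:,::-1])
E
```

```text
extractor [(0.44, array([ 0.5338, -0.2364,  0.1379]))]
collar [(0.32, array([ 0.671 , -0.4305, -0.001 ]))]
cover_bar [(0.87, array([ 0.512 , -0.3007,  0.1528])), (0.86, array([ 0.262 , -0.4198,  0.0337]))]
cover_lug [(0.66, array([ 0.3343, -0.3555,  0.0025])), (0.64, array([ 0.5349, -0.235 ,  0.1373]))]
3.2583 [-0.552  0.259  1.218 -0.     1.666 -0.202]
```

View pics/w1.png

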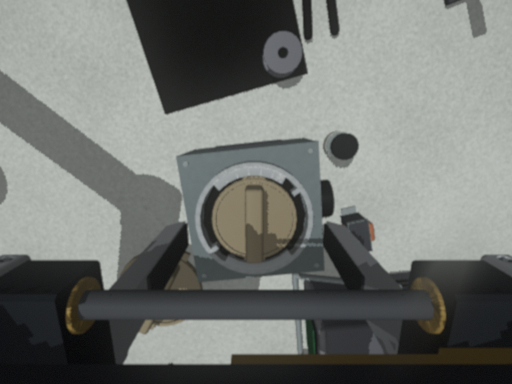

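Close view: the cover sits in the collar at (252,215) with its bar near vertical in the image, and the hose spigot is at right (328,198). The bench cover is only partly visible at (165,290), clear of the extractor.

```bash
python3 - <<'E'
import cv2
im=cv2.imread('pics/w1.png')[130:290,165:345]
cv2.imwrite('pics/w1c.png',cv2.resize(im,None,fx=4.2,fy=3.7*4.2/4.2,interpolation=cv2.INTER_CUBIC))
E
```

```text
(no output)
```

View pics/w1c.png

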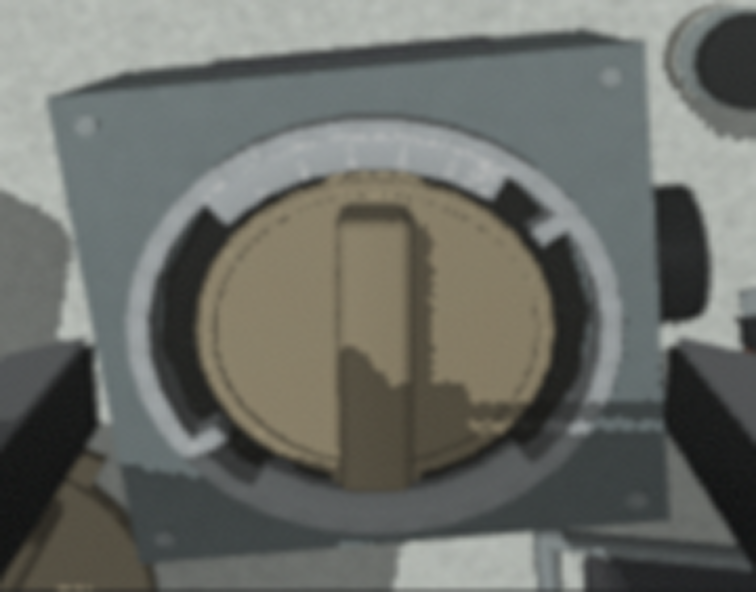

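```bash
python3 - <<'E'
from h import *
c=vision.get_calibration('wrist')  # arm still in same pose
f=lambda u,v,z: onz(c,165+u/4.2,130+v/3.7,z)[:2]
K=[f(*p,0.125) for p in [(50,98),(643,42),(668,518),(140,560)]]
print(np.round(K,4),'centre',np.mean(K,0))
for a,b,o in [(0,1,0),(3,2,0),(1,2,90),(0,3,90)]:
    d=K[b]-K[a]; print(np.hypot(*d), np.degrees(np.arctan2(d[1],d[0]))+o)
S=[f(*p,0.125) for p in [(86,126),(611,77),(637,502),(165,540)]]
for a,b,o in [(0,1,0),(3,2,0),(1,2,90),(0,3,90)]:
    d=S[b]-S[a]; print('s',np.hypot(*d), np.degrees(np.arctan2(d[1],d[0]))+o)
print('centre s',np.mean(S,0))
for t,b in [((340,212),(340,490)),((408,212),(412,490))]:
    d=f(*t,.172)-f(*b,.172); print('bar',f(*t,.172),f(*b,.172),np.hypot(*d),np.degrees(np.arctan2(d[1],d[0])))
print(psi_now())
E
```

```text
[[ 0.4423 -0.1836]
 [ 0.6339 -0.2315]
 [ 0.5855 -0.4239]
 [ 0.3934 -0.3748]] centre [ 0.51376312 -0.30344195]
0.1975249330473503 -14.040259424391385
0.1983548113802301 -14.33859512669107
0.19838039819533296 -14.102588619017666
0.197350219965559 -14.343069468186926
s 0.1762167946957234 -14.064783524064646
s 0.1764599917870062 -14.297701499700652
s 0.17786681715357086 -14.085081413936749
s 0.17714972748906913 -14.163349612152572
centre s [ 0.51304775 -0.30492246]
bar [ 0.52261723 -0.24875563] [ 0.48578257 -0.34689904] 0.10482805716314172 69.428151854863
bar [ 0.54186558 -0.25579575] [ 0.50770957 -0.35492305] 0.10484681632749286 70.98773443537057
-20.073113487111286
```

```bash
python3 - <<'E'
from h import *
q=quat(-19.8); C=[0.5138,-0.3028]
gripper_to(0.055,20)
r.move_l([*C,0.22],q,vel=0.25)
print(r.move_l([*C,0.168],vel=0.08,guard=10))
print(gripper_to(0.0,60)); print('open',telemetry.current_opening(),telemetry.current_wrist_force(),telemetry.current_torque(),telemetry.current_ee_pos())
j0=np.array(telemetry.current_joints())
for a in (30,60,94):
    j=j0.copy(); j[5]-=np.radians(a); r.movej(j)
    print(a,psi_now(),np.round(telemetry.current_wrist_force(),1),np.round(telemetry.current_torque(),2),telemetry.current_opening(),telemetry.current_t())
c,im=snap('side','s1'); c2,im2=snap('scene','c1')
cv2.imwrite('pics/s1.png',cv2.resize(np.hstack([im[100:220,250:390],im2[190:310,130:270]]),None,fx=2.8,fy=2.8)[:,:,::-1])
E
```

```text
False
False
open 0.023597653033075053 [-1.39828492  0.94251136  1.26005967] [0.09051031 0.18711451 0.01855666] [ 0.51341879 -0.30268197  0.16816433]
30 10.136105202656173 [-0.8 -0.3 -0.6] [ 0.01 -0.11  0.21] 0.02358598347844196 6.7417
60 40.08357335186864 [-0.1  0.   2.3] [-0.06 -0.07  0.28] 0.02362365509137568 7.3083
94 74.0776827366627 [ 0.6 -0.4  3.1] [-0.06 -0.23  0.18] 0.023586488466573255 7.9333
```

View pics/s1.png

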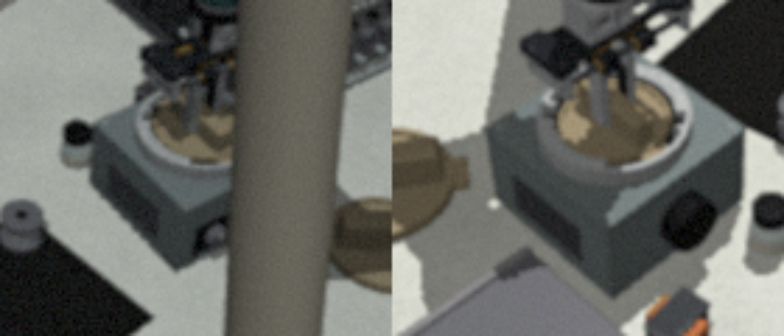

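The bar has turned about 94° and follows the gripper, so the lugs should now be in the gaps. I'll lift with a force guard.

```bash
python3 - <<'E'
from h import *
p=telemetry.current_ee_pos()
print('guard',r.move_l([p[0],p[1],0.20],vel=0.08,guard=15),telemetry.current_wrist_force(),telemetry.current_ee_pos())
if telemetry.current_ee_pos()[2]>0.195:
    r.move_l([p[0],p[1],0.27],vel=0.2)
print(telemetry.current_wrist_force(),telemetry.current_t(),telemetry.current_opening())
c,im=snap('scene','c2'); c2,im2=snap('side','s2')
print([(round(d['score'],2),np.round(d['at'],4)) for d in models.mark_of('mat','side')],[(round(d['score'],2),np.round(d['at'],4)) for d in models.mark_of('spool','side')])
m=models.regions_of('mat','side')[0]['pixels']
pts=np.array([onz(c2,u,v,0.003)[:2] for v,u in np.argwhere(m)],dtype=np.float32)
print(cv2.minAreaRect(pts))
cv2.imwrite('pics/c2.png',np.hstack([cv2.resize(im[150:300,120:320],None,fx=2,fy=2),cv2.resize(im2[100:250,190:390],None,fx=2,fy=2)])[:,:,::-1])
E
```

```text
guard False [ 0.05753633 -0.68001216 -2.84794093] [ 0.51332136 -0.30254167  0.19951961]
[-0.6162988  -0.01550423 -2.42492334] 9.0833 0.023762450206412974
[(0.6, array([ 5.576e-01,  2.300e-03, -1.000e-04]))] [(0.75, array([ 0.6357, -0.0939, -0.0016])), (0.19, array([ 0.5121, -0.3044,  0.1068]))]
((0.5510976314544678, 0.00029881298542022705), (0.23948144912719727, 0.2590164840221405), 84.45545959472656)
```

View pics/c2.png

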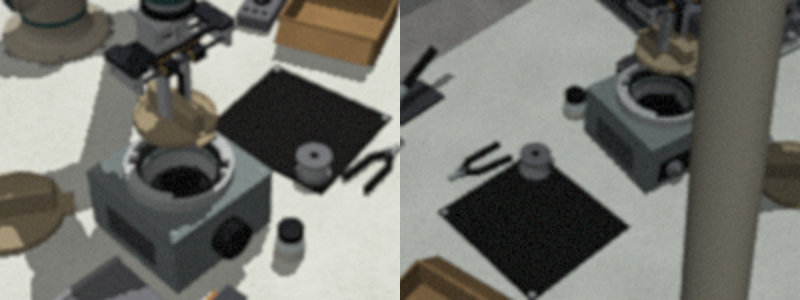

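The cover is free and held at about (175,110) in the left crop, and the well is open below it. Now I'll lay it on the mat.

```bash
python3 - <<'E'
from h import *
M=[0.538,0.025]
r.move_to([*M,0.15],quat(60))
r.move_l([*M,0.055],vel=0.15)
print('guard',r.move_l([*M,0.037],vel=0.04,guard=5),telemetry.current_ee_pos(),telemetry.current_wrist_force())
gripper_to(0.06)
print('op',telemetry.current_opening(), telemetry.current_wrist_force())
p=telemetry.current_ee_pos()
r.move_l([p[0],p[1],0.13],vel=0.2)
q=quat(-20); y=rm(q)[:,1]
r.move_to(np.array([0.5138,-0.3028,0.34])-0.06*y,q)
c,im=snap('wrist','w3')
print([(round(d['score'],2),np.round(d['at'],4)) for d in models.mark_of('filter_tab','wrist')])
c,im2=snap('side','s3')
print([(round(d['score'],2),np.round(d['at'],4)) for d in models.mark_of('cover_bar','side')])
cv2.imwrite('pics/w3c.png',cv2.resize(im[130:290,165:345],None,fx=4,fy=3.7,interpolation=cv2.INTER_CUBIC)[:,:,::-1])
cv2.imwrite('pics/s3.png',cv2.resize(im2[100:250,150:390],None,fx=3,fy=3)[:,:,::-1])
print(telemetry.current_t())
E
```

```text
guard True [0.53834851 0.02501325 0.0393609 ] [-0.33398933  0.45288312  3.74675084]
op 0.060044077991445836 [ 0.35754537  0.62841296 -0.67969172]
[(0.87, array([ 0.5186, -0.3064,  0.1069]))]
[(0.76, array([0.5378, 0.0236, 0.0249])), (0.6, array([ 0.2624, -0.4243,  0.0343]))]
14.6917
```

View pics/w3c.png

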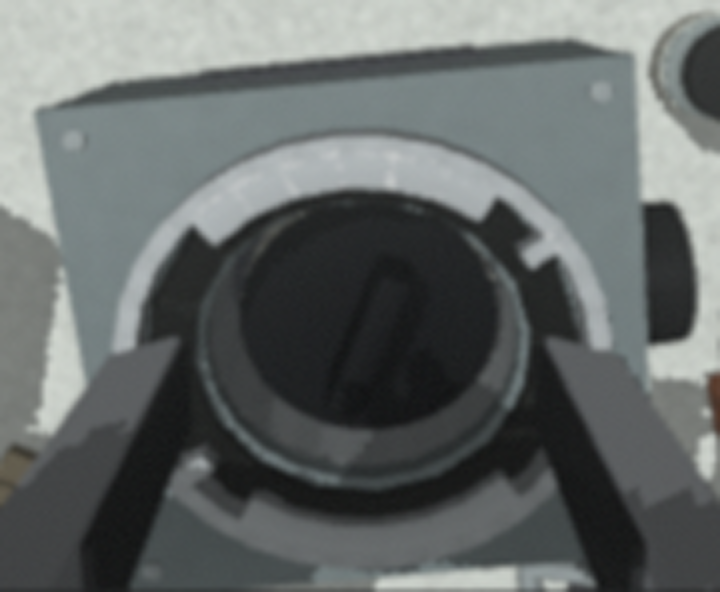

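View pics/s3.png

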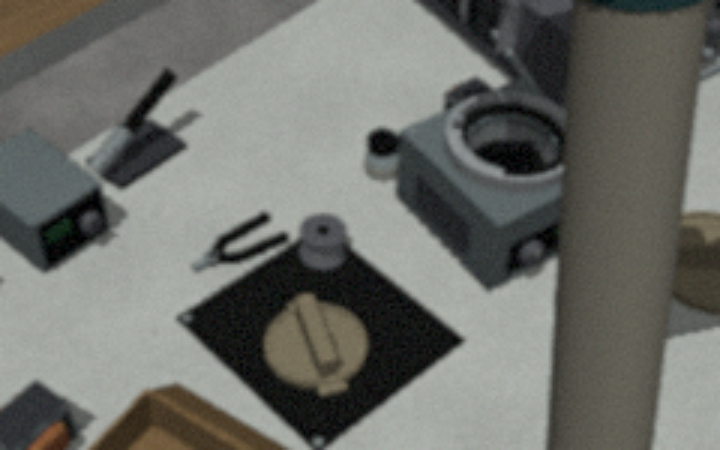

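The cover lies flat on the mat with its bar up (310,340), clear of the spool (323,240). The tab shows dark in the well at about (385,320) in the first crop, so I'll boost the contrast.

```bash
python3 - <<'E'
import cv2,numpy as np
im=cv2.imread('pics/w3.png')[170:255,205:305].astype(float)
im=np.clip((im-10)*4.5,0,255).astype(np.uint8)
cv2.imwrite('pics/w3t.png',cv2.resize(im,None,fx=7,fy=7,interpolation=cv2.INTER_CUBIC))
E
```

```text
(no output)
```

View pics/w3t.png

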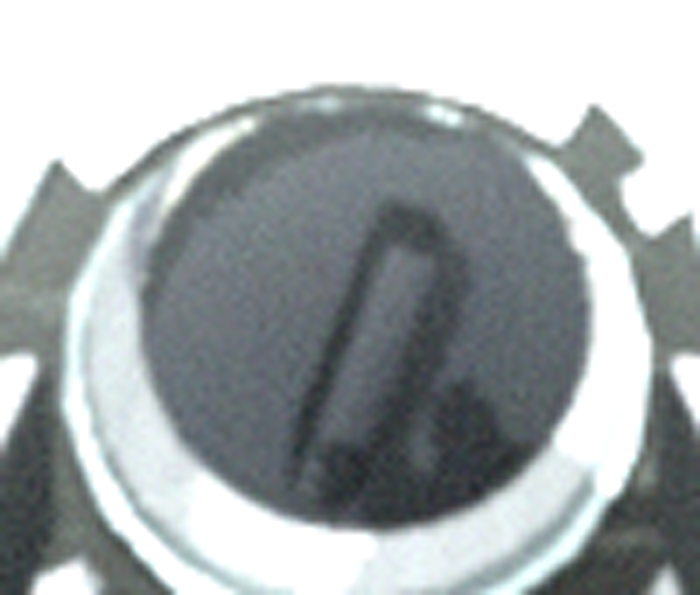

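```bash
python3 - <<'E'
from h import *
c=vision.get_calibration('wrist')
f=lambda u,v: onz(c,205+u/7,170+v/7,0.126)[:2]
for a,b in [((383,250),(312,470)),((432,258),(370,450)),((408,250),(335,480))]:
    A,B=f(*a),f(*b); d=A-B; print(A,B,np.hypot(*d),np.degrees(np.arctan2(d[1],d[0])))
# project model
for ang in (50,54,58):
  for ctr in [(0.5138,-0.3028),(0.5186,-0.3064)]:
    t=np.array([np.cos(np.radians(ang)),np.sin(np.radians(ang))]);n=np.array([-t[1],t[0]])
    print(ang,ctr,[np.round((px(c,[*(np.array(ctr)+sx*.03*t+sy*.007*n),.126])-[205,170])*7).astype(int).tolist() for sx,sy in [(1,1),(1,-1),(-1,-1),(-1,1)]])
E
```

```text
[ 0.52771166 -0.28171741] [ 0.49836579 -0.32079139] 0.04886671789976321 53.09222274872055
[ 0.53627396 -0.286573  ] [ 0.5109588 -0.3207059] 0.04249603176500839 53.436977482460584
[ 0.53235871 -0.28340022] [ 0.50202201 -0.32444722] 0.051040879363707346 53.53290962800671
50 (0.5138, -0.3028) [[372, 221], [439, 244], [335, 508], [271, 486]]
50 (0.5186, -0.3064) [[401, 229], [468, 253], [363, 516], [299, 494]]
54 (0.5138, -0.3028) [[361, 220], [429, 239], [345, 509], [280, 491]]
54 (0.5186, -0.3064) [[390, 228], [458, 247], [373, 517], [308, 499]]
58 (0.5138, -0.3028) [[350, 220], [420, 234], [356, 509], [289, 496]]
58 (0.5186, -0.3064) [[379, 228], [449, 242], [384, 517], [317, 504]]
```

```bash
python3 - <<'E'
from h import *
q=quat(-36.5); C=[0.5162,-0.3046]
gripper_to(0.045,20)
r.move_l([*C,0.22],q,vel=0.25)
print('guard',r.move_l([*C,0.121],vel=0.08,guard=8),telemetry.current_ee_pos())
gripper_to(0.0,45)
print('open',telemetry.current_opening(),telemetry.current_wrist_force(),telemetry.current_torque())
p=telemetry.current_ee_pos()
print('g2',r.move_l([p[0],p[1],0.20],vel=0.1,guard=15),telemetry.current_wrist_force())
if telemetry.current_ee_pos()[2]>0.19: r.move_l([p[0],p[1],0.275],vel=0.15)
print(telemetry.current_wrist_force(),telemetry.current_torque(),telemetry.current_opening(),telemetry.current_t())
c,im=snap('scene','c4');c2,im2=snap('side','s4')
for cam in('scene','side'): print([(round(d['score'],2),np.round(d['at'],4)) for d in models.mark_of('carton_floor',cam)])
cv2.imwrite('pics/c4.png',np.hstack([cv2.resize(im[130:290,130:330],None,fx=2,fy=2),cv2.resize(im2[90:250,190:390],None,fx=2,fy=2)])[:,:,::-1])
E
```

```text
guard False [ 0.51657494 -0.30487307  0.12159182]
open 0.014104974181198021 [-1.00200872  0.31417211  2.07949869] [ 0.05222373  0.34490613 -0.00075983]
g2 False [ 0.37879651  0.60506183 -3.03206625]
[-0.50172831  0.45605343 -3.96299226] [-0.024792   -0.04259659 -0.04898479] 0.013867753542374626 19.4167
[(0.97, array([0.4887, 0.2994, 0.0066]))]
[(0.82, array([0.4869, 0.301 , 0.0043])), (0.71, array([ 0.5156, -0.305 ,  0.1356]))]
```

View pics/c4.png

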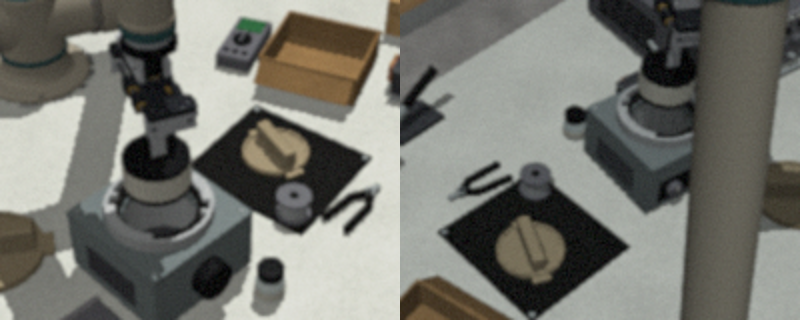

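The cartridge (scene crop 155,170) is out and hanging upright. Next, carry it level to the carton.

```bash
python3 - <<'E'
from h import *
K=[0.488,0.300]
r.move_l([*K,0.275],vel=0.2)
r.move_l([*K,0.115],vel=0.12)
print('guard',r.move_l([*K,0.089],vel=0.03,guard=5),telemetry.current_ee_pos(),telemetry.current_wrist_force(),telemetry.current_opening())
gripper_to(0.045,10)
print(telemetry.current_wrist_force(),telemetry.current_opening())
p=telemetry.current_ee_pos()
r.move_l([p[0],p[1],0.25],vel=0.15)
y=rm(quat(psi_now()))[:,1]
r.move_l([p[0]-0.1,p[1]-0.1,0.33],vel=0.25)
c,im=snap('scene','c5')
for n in('filter_tab','cover_bar','spool','cutters','trafo_big','meter','flux_jar','trafo_small'): print(n,[(round(d['score'],2),np.round(d['at'],4)) for d in models.mark_of(n,'scene')])
c2,im2=snap('side','s5')
for n in('filter_tab','cover_bar'): print(n,[(round(d['score'],2),np.round(d['at'],4)) for d in models.mark_of(n,'side')])
cv2.imwrite('pics/c5.png',np.hstack([cv2.resize(im[100:280,200:400],None,fx=2,fy=2),cv2.resize(im2[160:340,130:330],None,fx=2,fy=2)])[:,:,::-1])
print(telemetry.current_t())
E
```

```text
guard True [0.4877404  0.29989154 0.09101821] [-0.36272783  0.20573997  4.05265126] 0.014011729923761982
[-0.50841601  0.10600965  0.07022248] 0.045003105384629635
filter_tab [(0.78, array([0.4873, 0.298 , 0.0756]))]
cover_bar [(0.9, array([ 0.2634, -0.4189,  0.035 ])), (0.88, array([0.5379, 0.0223, 0.0327]))]
spool [(0.88, array([ 0.6371, -0.0928,  0.0019]))]
cutters [(0.72, array([0.7325, 0.0135, 0.0014]))]
trafo_big [(0.63, array([ 0.6675,  0.3395, -0.0014]))]
meter [(0.79, array([0.324 , 0.2765, 0.0009])), (0.62, array([ 0.6882, -0.2583,  0.0033]))]
flux_jar [(0.63, array([ 0.6853, -0.2586,  0.0024]))]
trafo_small []
filter_tab [(0.73, array([0.4876, 0.3009, 0.0784])), (0.3, array([ 6.389e-01, -9.590e-02, -4.000e-04]))]
cover_bar [(0.9, array([ 0.2619, -0.4219,  0.0341])), (0.77, array([0.5345, 0.0217, 0.0283]))]
28.3
```

View pics/c5.png

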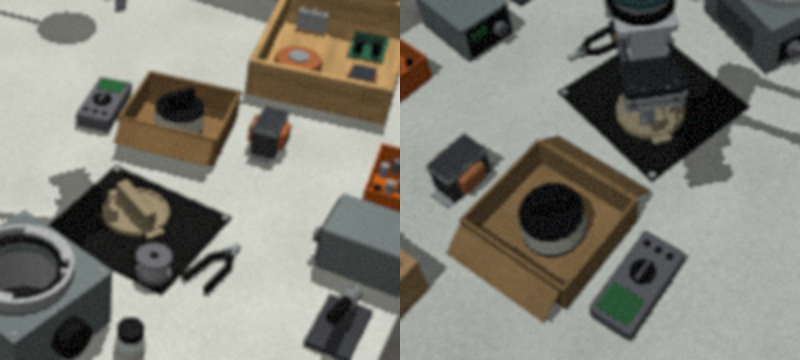

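The filter stands upright in the carton (scene crop 180,110; side crop 552,218) and the cover is flat on the mat with its bar up. The gripper is clear, so I'm handing it in.

```bash
python3 - <<'E'
from h import *
r.hold(0.3); r.sign_off(); print(telemetry.current_t(), telemetry.current_wrist_force())
E
```

```text
the job is handed in; nothing more can be done
the job is handed in; nothing more can be done
```

The job is done and handed in at about 29 s on the robot's clock, well inside the 72 s limit.

- **Cover:** I turned the smaller cover, the one locked in the collar, about 94° anticlockwise and lifted it off without the force guard tripping. It now lies flat on the mat with its handle up, at about (0.538, 0.023), clear of the spool.
- **Filter:** I lifted the cartridge straight out by its tab and carried it in straight lines with the tool pointing down. It stands in the carton at about (0.487, 0.30), with the tab seen 76–78 mm above the bench where 78 mm is expected if it stands upright.
- **Last checks:** Both fixed cameras agreed on the cover and the filter, and the gripper was clear of everything when I handed in.
- **Other things on the bench:** In the last pictures the spool, cutters, large transformer, meter, jar and the look-alike cover seemed undisturbed. Only the spool and the look-alike cover were measured both before and after.
- **Not confirmed:** The network did not find the small transformer in the last scene picture, so I couldn't check its position; the arm only went near it well above its height. It also gave a weak second "meter" match, which was really the flux jar.

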